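# Set the flip stop and clamp a test bar against it

### The job

Flip the raised stop flag of the jig all the way down across the trough, then push the plastic bar along the trough until its end is up against the flag. Then turn the T-handle clockwise until it clearly stiffens, so the clamp foot holds the bar firmly without crushing it, and let go; leave the things standing around it alone.

Things in the scene. Friction and masses are not known exactly. Their poses are not given: they have to be found in the camera images.
- jig: Length-stop jig fixed to the table: grey plate 104 x 305 x 12 mm carrying a trough. Origin on the table; own +y runs along the trough towards the stop, +x to the side of the clamp post and flag hinge (away from the robot), z up. Plate from y -180 to +125, x -48 to +56 mm. Trough: centre line x = -15 mm, floor z = 12 mm, between two rails 42 mm apart with tops at z = 20 mm.
- flag (a joint): Hinge of the stop flag, rad. 0 = fully down across the trough, against its rest; starts raised at 1.35 to 1.65 (1.57 = arm upright, limit 1.7). Stiff: it stays where it is left, and moving it takes about 0.15 N m. Axis parallel to the jig's y at jig x = +35, z = 62 mm.
- flag_end (a point): Point on the flag's free end. The flag is a steel L, 14 mm thick (jig y +90 to +104): an arm 66 mm long from the hinge whose end carries a plate 32 mm wide, 45 mm deep. This point is on its 53 mm long end face. Raised, that face is on top and the plate points at the robot; the flag swings over towards the robot if led from behind (pressing straight down on it jams). Down, the arm's top is level, 70 mm above the table.
- stop_face (a point): Middle of the flag's face that stops the bar (normal along the jig's y). With the flag down it lies on the trough's centre line at jig y = +90 mm, 37 mm above the table.
- bar: Plain white plastic bar lying in the trough, 40 x 180 x 40 mm (own y lengthwise), 0.25 to 0.5 kg, origin at its centre. It stands 32 mm above the rails, slides easily and starts with one end 30 to 65 mm short of the stop; the other end is open to the hand.
- clamp: Clamp fixed to the jig: grey post behind the trough and an arm over it (top 90 mm above the table) with a screw, T-handle on top, sprung rubber foot 24 mm wide below. Origin at jig (0, +20, 12 mm). The foot starts 1 to 8 mm above the bar, differently each time. Let go, the screw creeps back until about 30 N of clamping remain, which is ample; above 80 N the bar is crushed.
- handle (a joint): Turn of the T-handle on the steep vertical screw, rad, growing clockwise seen from above, which lowers the foot 6 mm per rad. Range 0 to 2.6, starts at 0 to 0.4. Turns with a steady 0.2 N m while the foot is free (the first 0.25 to 1.3 rad); once the foot meets the bar the torque rises by about 0.5 N m per rad (90 N of clamping per rad). Stop at 0.15 to 0.25 N m above the free torque.
- handle_grip (a point): Centre of the T-handle's crossbar, on the screw axis, 118 mm above the table; keeps its height as it turns. Crossbar: round, 12 mm thick, 74 mm long along this point's x, 15 mm balls at its ends, on a 12 mm stem. 22 mm are free beneath it down to the clamp's arm, but for a collar 20 mm wide and 6 mm high.
- beaker: Bystander: 100 ml glass beaker, 51 x 56 x 68 mm, origin at the centre of its underside.
- bottle: Bystander: white plastic bottle, 51 mm across, 108 mm tall, origin at the centre of its underside.
- timer: Bystander: small white digital timer, 60 x 62 x 18 mm, origin at the centre of its underside.

How it is judged:
On the way, in this order (a step that is already met when the one before it is completed fails the run):
1. the stop flag is fully down across the trough (within 0.05 rad of its rest) (value of joint flag below 0.05 rad), for 0.2 s.
2. the bar's end is up against the lowered flag (within 3 mm) (value of joint flag below 0.05 rad and y of bar in the frame of stop_face between -0.093 and -0.087 m and z of bar in the frame of jig below 0.036 m and angle between the y axis of bar and the y axis of jig, either way round below 0.06 rad and distance between bar and stop_face below 0.098 m), for 0.2 s.
At the end, for the whole second after the job is handed in: The flag is fully down (within 0.05 rad), the bar lies flat in the trough with its end within 3 mm of the flag, the clamp foot presses it with more than 12 N, and all is at rest and released (all of step 2 and contact force between clamp and bar above 12 N and linear speed of bar below 0.01 m/s and velocity of joint handle below 0.05 rad/s); the robot touches nothing.
It fails at once if the clamp presses the bar with more than 80 N (contact force between clamp and bar above 80 N).
It fails at once if the beaker is moved by more than 30 mm (distance of beaker from where it was at the start of the episode above 0.03 m).
It fails at once if the bottle is moved by more than 30 mm (distance of bottle from where it was at the start of the episode above 0.03 m).
It fails at once if the timer is moved by more than 30 mm (distance of timer from where it was at the start of the episode above 0.03 m).
It also fails if it takes over 61 s, if anything falls off the work surface, if the arm or the gripper's body presses on something with over 40 N, if the wrist force passes 120 N, or if a joint passes its speed limit or range.

### The arm

A 6-joint arm with a two-finger parallel gripper is mounted at the origin on a cart in front of the work surface, level with it; the furniture and walls round the work are solid. World frame = base frame: x ahead of the robot, y to its left, z up, the work surface at z = 0. Lengths are in m, angles in rad, forces in N, time in s.
With the tool pointing down it reaches from about 0.3 to 0.825 m from the base axis. Payload 5.4 kg.
Tool frame: the origin (TCP) lies at the very end of the fingers, on their centre line; the grasp point (between the pads) lies 19 mm behind it; z points along the fingers, x is the direction in which the jaws open and shut, and the axes are right-handed (so a half turn about z gives the same grasp; the last joint's range is limited). The gripper opens to 92 mm and grips with 3 to 60 N. Pads are 20 mm wide; open, the fingers measure 128 mm over their backs; the gripper's body (75 mm by 189 mm) begins 69 mm behind the grasp point.
Start: joints at [-1.527, 0.158, 1.597, -0, 1.386, -0.21], TCP at [0.144, -0.557, 0.215] pointing down, gripper open.
Joint ranges: [-2.91, 2.91], [-0.94, 2.29], [0.18, 2.7], [-1.29, 4.43], [0.17, 2.64], [-3, 3]. Speed limits (rad/s): [2.57, 2.57, 3.14, 3.14, 3.14, 3.14].

### API

Orientations are given as a rotation vector (axis times angle).
In Python, from workcell import bot gives the robot as it stands. Calls block until the motion is done:
- bot.goto(position, orientation): joint-space move of the TCP to a pose.
- bot.line_to(position, rot=None, max_speed=0.15): straight line of the TCP; rot=None keeps the orientation; max_speed is the mean speed in m/s.
- bot.set_joints(angles): joint-space move.
- bot.set_gripper(opening, newtons=None): opening from 0.0 (shut) to 1.0 (fully open); newtons is the grip in N (None keeps the last); returns when the fingers have stopped.
- bot.hold(seconds).
- bot.inverse_kinematics(position, orientation): joint angles nearest the present ones, or None.
- bot.read_camera(name): name is "scene" or "side" or "wrist"; returns a dict with "pixels" (420x560x3 uint8, blue, green, red), "fx", "fy", "cx", "cy" (pixels), "k1" (the pictures are not rectified: a ray, as slopes to the right and down, at radius r is drawn at 1 + k1 r^2 times it, then the intrinsics apply), "R" (3x3) and "t" (3): a world point X has camera coordinates R X + t. Camera axes: x right, y down, z forward; pixel columns grow to the right and rows downward; lengths in m; the calibration is good to about 2 mm. A picture is of the moment at which its call begins. There is no depth.
A pose or a line that the arm cannot do raises bot.MotionError and nothing moves.
- bot.job_done(): hands the job in, once; it reports no verdict.
Readings, each from a call of its own:
- bot.current_clock(): time.
- bot.current_joints(): joint angles.
- bot.current_joint_vel(): joint speeds.
- bot.current_effort(): joint torques, N m.
- bot.current_ee_pos(): TCP position.
- bot.current_tool_rot(): TCP orientation.
- bot.current_contact_force(): force on the tool from outside, world axes, zero at the start.
- bot.current_ft_torque(): the same for the moment, N m.
- bot.current_opening(): opening from 0.0 (shut) to 1.0 (fully open).
Only numpy, scipy, OpenCV 4.12 (cv2) and the standard library are available. Lean on these libraries where they do the work, as an engineer would, in place of code of your own. Each camera call takes 0.05 s, during which the arm holds its last target.

## Working session

There is one attempt and no reset: what is moved stays moved. The work goes in short steps, each a Python script; the robot and the scene stay as the last script left them, time stands still between calls to the robot, and variables do not carry over. Pictures are saved under pics/ and viewed, and the job is handed in when it is done.

```bash
ls; mkdir -p pics; python3 - <<'E'
from workcell import bot
import cv2
for n in ["scene","side","wrist"]:
    c=bot.read_camera(n); cv2.imwrite(f"pics/{n}0.png",c["pixels"])
    print(n,c["fx"],c["cx"],c["cy"],c["k1"],(-c["R"].T@c["t"]).round(3),c["R"][2].round(2))
print(bot.current_clock(),bot.current_contact_force(),bot.current_tool_rot())
E
```

```text
pics
scene 482.8165807333178 275.56628194537416 212.47141191898632 -0.16455767166089133 [-0.029 -0.712  1.486] [ 0.33  0.42 -0.85]
side 424.1422740629296 283.70707135708903 210.86020373038798 -0.027660836383520463 [0.738 0.457 1.123] [-0.22 -0.41 -0.89]
wrist 294.6292417472908 275.7471694600383 212.1704051505371 -0.02114247337870108 [ 0.223 -0.537  0.383] [-0.28 -0.07 -0.96]
0.15 [ 0.01312819  0.90251487 -0.35850235] [-2.48387757e+00  1.92176917e+00  1.44852059e-03]
```

View pics/scene0.png

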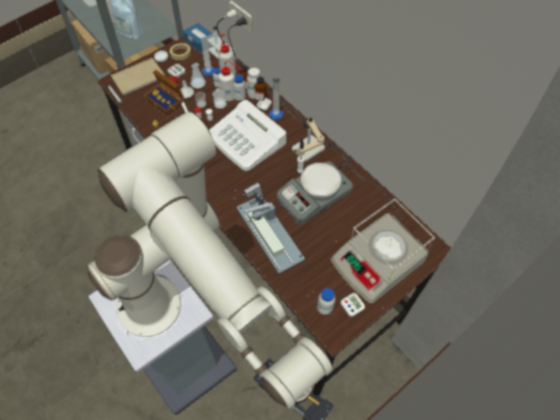

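View pics/side0.png

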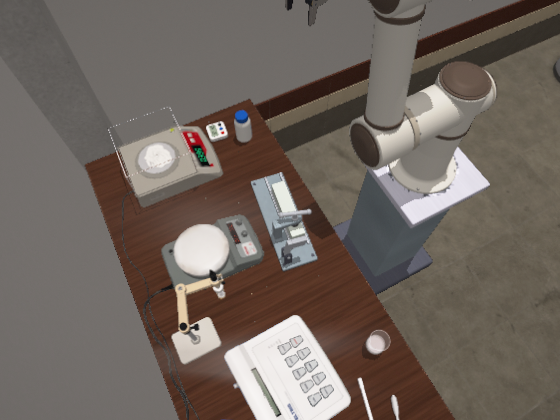

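View pics/wrist0.png

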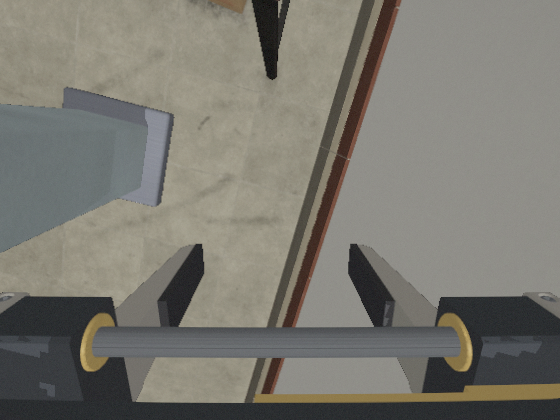

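The side view shows the jig at about (253–316, 175–268), the bottle at (242,127), the timer at (217,130) and the beaker at (377,343). I'll zoom in on the jig in both fixed views.

```bash
cat > h.py <<'E'
import numpy as np, cv2
def ray(c,u,v):
    K=np.array([[c["fx"],0,c["cx"]],[0,c["fy"],c["cy"]],[0,0,1]])
    p=cv2.undistortPoints(np.array([[[u,v]]],float),K,np.array([c["k1"],0,0,0.]),)[0,0]
    R=np.array(c["R"]);t=np.array(c["t"])
    return -R.T@t, R.T@np.array([p[0],p[1],1])
def onz(c,u,v,z):
    o,d=ray(c,u,v); return o+d*(z-o[2])/d[2]
def proj(c,X):
    R=np.array(c["R"]);t=np.array(c["t"]); p=R@np.array(X)+t; s=p[:2]/p[2]
    s=s*(1+c["k1"]*(s@s)); return np.array([c["fx"]*s[0]+c["cx"],c["fy"]*s[1]+c["cy"]])
def tri(l):
    A=np.zeros((3,3));b=np.zeros(3)
    for o,d in l:
        d=d/np.linalg.norm(d);M=np.eye(3)-np.outer(d,d);A+=M;b+=M@o
    X=np.linalg.solve(A,b); return X,[np.linalg.norm((np.eye(3)-np.outer(d,d)/(d@d))@(X-o)) for o,d in l]
E
python3 - <<'E'
import cv2
a=cv2.imread('pics/side0.png')[165:275,235:335]; cv2.imwrite('pics/side0z.png',cv2.resize(a,None,fx=5.4,fy=5.4,interpolation=cv2.INTER_CUBIC))
a=cv2.imread('pics/scene0.png')[175:285,225:315]; cv2.imwrite('pics/scene0z.png',cv2.resize(a,None,fx=5.4,fy=5.4,interpolation=cv2.INTER_CUBIC))
E
```

```text
(no output)
```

View pics/side0z.png

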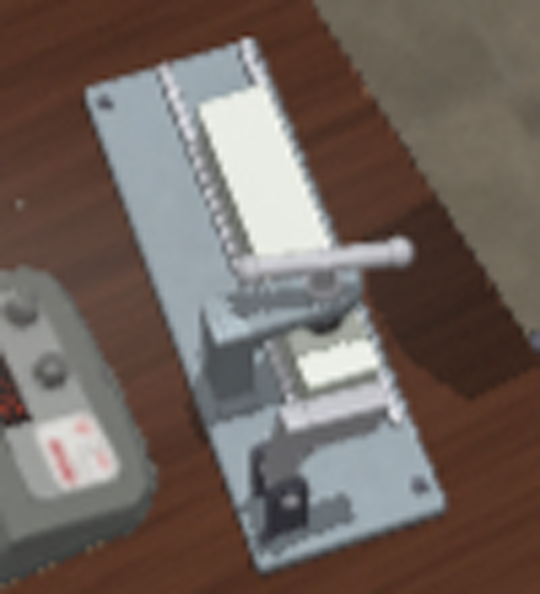

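View pics/scene0z.png

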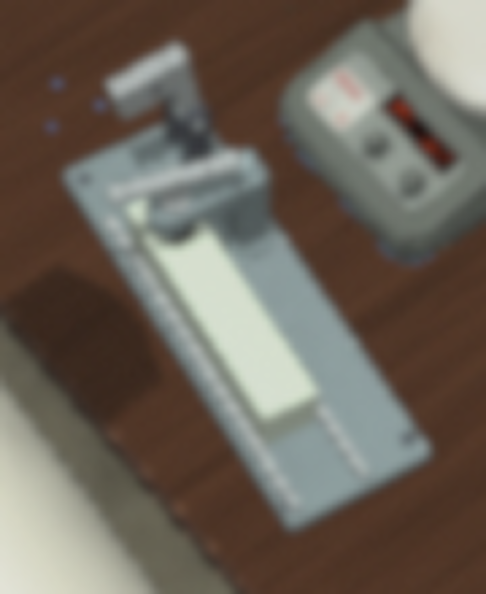

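```bash
python3 - <<'E'
from workcell import bot
from h import *
from scipy.optimize import least_squares
s=bot.read_camera("side");c=bot.read_camera("scene")
J={'A':(.056,-.18),'B':(-.048,-.18),'C':(-.048,.125),'D':(.056,.125)}
S={'A':(88,90),'B':(250,40),'C':(445,500),'D':(262,564)}
C={'B':(289,517),'C':(66,175),'A':(430,445)}
P=[]
for cam,d,off,n in((s,S,(235,165),'side'),(c,C,(225,175),'scene')):
    for k,(u,v) in d.items():
        X=onz(cam,u/5.4-.4+off[0],v/5.4-.4+off[1],.012); P.append((n,k,X)); print(n,k,X.round(4))
def f(p,sel):
    r=[]
    for n,k,X in P:
        if sel and n!=sel: continue
        a=p[2];R=np.array([[np.cos(a),-np.sin(a)],[np.sin(a),np.cos(a)]])
        r+=list(R@np.array(J[k])+p[:2]-X[:2])
    return r
for sel in(None,'side','scene'):
    q=least_squares(f,[.45,-.1,0.2],args=(sel,)); print(sel,q.x.round(4),np.array(f(q.x,sel)).reshape(-1,2).round(4).tolist())
E
```

```text
side A [ 0.5077 -0.1889  0.012 ]
side B [ 0.4108 -0.1758  0.012 ]
side C [0.4523 0.1207 0.012 ]
side D [0.5524 0.1074 0.012 ]
scene B [ 0.4097 -0.1721  0.012 ]
scene C [0.4514 0.119  0.012 ]
scene A [ 0.5106 -0.189   0.012 ]
None [ 0.4811 -0.0058 -0.1425] [[0.0032, -0.003], [-0.0028, -0.0014], [-0.0009, 0.004], [0.0019, 0.0026], [-0.0017, -0.005], [-0.0001, 0.0058], [0.0004, -0.003]]
side [ 0.4807 -0.0064 -0.1432] [[0.0028, -0.0036], [-0.0032, -0.0019], [-0.0012, 0.0035], [0.0017, 0.002]]
scene [ 0.4815 -0.0051 -0.1418] [[-0.0011, -0.0043], [0.0002, 0.0065], [0.0009, -0.0022]]
```

```bash
cat >> h.py <<'E'
from scipy.spatial.transform import Rotation as Ro
YAW=-0.1425; O=np.array([.4811,-.0058])
def set_pose(o,y):
    global YAW,O; O=np.array(o);YAW=y
def jw(x,y,z):  # jig mm -> world m
    a=YAW;c,s=np.cos(a),np.sin(a); x=x/1e3;y=y/1e3
    return np.array([O[0]+c*x-s*y,O[1]+s*x+c*y,z/1e3])
def down(phi): # jaw axis at world angle phi, tool pointing down
    x=np.array([np.cos(phi),np.sin(phi),0]);z=np.array([0,0,-1.]);y=np.cross(z,x)
    return Ro.from_matrix(np.c_[x,y,z]).as_rotvec()
E
python3 - <<'E'
from workcell import bot
from h import *
import h
r=down(h.YAW-np.pi/2)
p=[0.41,0.01,0.26]
q=bot.inverse_kinematics(p,r);print(q)
bot.goto(p,r);print(bot.current_clock(),bot.current_joints(),bot.current_ee_pos())
c=bot.read_camera("wrist");cv2.imwrite('pics/w1.png',c["pixels"])
import pickle;pickle.dump(c,open('w1.pkl','wb'))
E
```

```text
[-2.72300042e-01 -3.23620910e-01  1.95992916e+00 -4.44089210e-16
  1.50528440e+00  1.44099628e+00]
2.4917 [-2.73306577e-01 -3.23224936e-01  1.95965986e+00 -1.63353174e-04
  1.50515532e+00  1.44075403e+00] [0.4101259  0.00950026 0.25998333]
```

View pics/w1.png

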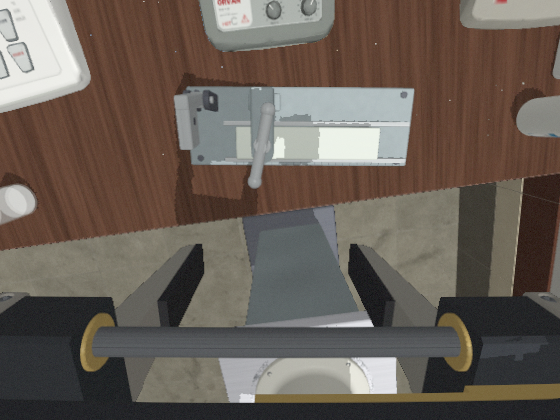

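```bash
python3 - <<'E'
import cv2
a=cv2.imread('pics/w1.png')[70:205,165:425]; cv2.imwrite('pics/w1z.png',cv2.resize(a,None,fx=3,fy=3,interpolation=cv2.INTER_CUBIC))
E
```

```text
(no output)
```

View pics/w1z.png

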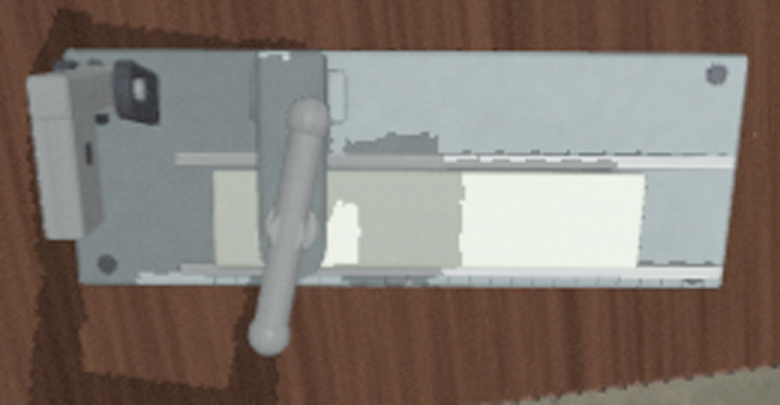

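```bash
python3 - <<'E'
from h import *
import pickle,h
from scipy.optimize import least_squares
c=pickle.load(open('w1.pkl','rb'))
g=lambda u,v,z: onz(c,(u+.5)/3-.5+165,(v+.5)/3-.5+70,z)
J={'A':(56,-180),'B':(-48,-180),'C':(-48,125),'D':(56,125)}
W={'A':(747,56),'B':(719,287),'C':(81,284),'D':(66,49)}
X={k:g(*W[k],.012) for k in W}
for k in X: print(k,X[k].round(4))
f=lambda p:np.concatenate([(np.array([[np.cos(p[2]),-np.sin(p[2])],[np.sin(p[2]),np.cos(p[2])]])@np.array(J[k])/1e3+p[:2]-X[k][:2]) for k in X])
q=least_squares(f,[.48,0,-.14]).x;print(q.round(4),f(q).reshape(-1,2).round(4).tolist())
h.set_pose(q[:2],q[2])
def tj(X):
    a=q[2];d=X[:2]-q[:2];return np.array([np.cos(a)*d[0]+np.sin(a)*d[1],-np.sin(a)*d[0]+np.cos(a)*d[1]])*1e3
for n,u,v,z in [('ball1',307,118,.118),('ball2',269,337,.118),('barR1',645,175,.052),('barR2',638,268,.052),('barL1',213,170,.052),('barL2',215,267,.052),('f back L',30,75,.128),('f back R',72,73,.128),('f frL',48,240,.128),('f frR',80,240,.128),('railTop1',176,153,.02),('railend',735,156,.02)]:
    X=g(u,v,z);print(n,X.round(4),tj(X).round(1))
print('cam',tj(-np.array(c["R"]).T@c["t"]))
E
```

```text
A [ 0.511  -0.1906  0.012 ]
B [ 0.4103 -0.1756  0.012 ]
C [0.4548 0.1224 0.012 ]
D [0.5565 0.1062 0.012 ]
[ 0.4833 -0.0066 -0.1505] [[0.0007, -0.0024], [-0.0014, -0.0018], [-0.0002, 0.0018], [0.0009, 0.0024]]
ball1 [0.507  0.0035 0.118 ] [21.9 13.6]
ball2 [0.4356 0.0282 0.118 ] [-52.3  27.3]
barR1 [ 0.4687 -0.1297  0.052 ] [   4.  -123.9]
barR2 [ 0.4309 -0.125   0.052 ] [ -34.  -124.9]
barL1 [0.496  0.0462 0.052 ] [ 4.6 54.1]
barL2 [0.457  0.0525 0.052 ] [-34.9  54.5]
f back L [0.5323 0.0891 0.128 ] [ 34.1 101.9]
f back R [0.5309 0.0756 0.128 ] [34.7 88.4]
f frL [0.4807 0.0953 0.128 ] [-17.9 100.4]
f frR [0.4791 0.0846 0.128 ] [-17.8  89.6]
railTop1 [0.506  0.0653 0.02  ] [11.7 74.5]
railend [ 0.4694 -0.1808  0.02  ] [  12.4 -174.3]
cam [6.52263652 4.66515844]
```

Wrist view (zoomed): plate corners fit to about 2.5 mm, the handle centre lands at jig (-15, 20), and the bar runs from y = -124 to +54, which matches the given sizes. The flag's back-top edge is at x ≈ 34, so its angle is about 1.45. Next I'll lead the flag over along its arc.

```bash
sed -i 's/^YAW=.*/YAW=-0.1505; O=np.array([.4833,-.0066])/' h.py; python3 - <<'E'
from workcell import bot
from h import *
import h
r=down(h.YAW-np.pi/2)
bot.set_gripper(0.0,30)
bot.goto(jw(64,97,150),r)
bot.line_to(jw(64,97,117),max_speed=.2)
print(bot.current_clock(),bot.current_ee_pos(),bot.current_contact_force().round(1))
f0=bot.current_contact_force()
for th in [1.45,1.2,.95,.7,.45,.2,.06]:
    d=55;x=35-d*np.cos(th)+8*np.sin(th)+10;z=62+d*np.sin(th)+8*np.cos(th)
    bot.line_to(jw(x,97,z),max_speed=.12)
    F=bot.current_contact_force()-f0;print(th,round(bot.current_clock(),2),F.round(1))
    if np.linalg.norm(F)>40: print("STOP");break
else:
    for k in range(6):
        z-=1.2; bot.line_to(jw(x,97,z),max_speed=.05)
        F=bot.current_contact_force()-f0;print(z,F.round(1),bot.current_ee_pos()[2].round(4))
        if F[2]>12:break
print(bot.current_clock())
s=bot.read_camera("side");cv2.imwrite('pics/s2.png',cv2.resize(s["pixels"][150:290,220:350],None,fx=4,fy=4))
E
```

```text
5.025 [0.56046243 0.07920681 0.117657  ] [ 1.3  0.3 -0.5]
1.45 5.33 [-1.1  0.4  0.8]
1.2 5.59 [-1.  -0.4  0.1]
0.95 5.86 [-0.7 -0.8  0.8]
0.7 6.12 [-2.5 -0.4  0. ]
0.45 6.39 [-0.3 -0.1  0.6]
0.2 6.66 [-1.9  0.4  0.8]
0.06 6.91 [-1.3  0.3  0.9]
72.08362467585108 [-1.1  0.1  0.7] 0.0722
70.88362467585108 [-1.2 -0.7  2.8] 0.0709
69.68362467585108 [-4.1  0.2  6.6] 0.0703
68.48362467585108 [-8.1 -0.  16.5] 0.0702
7.9083
```

View pics/s2.png

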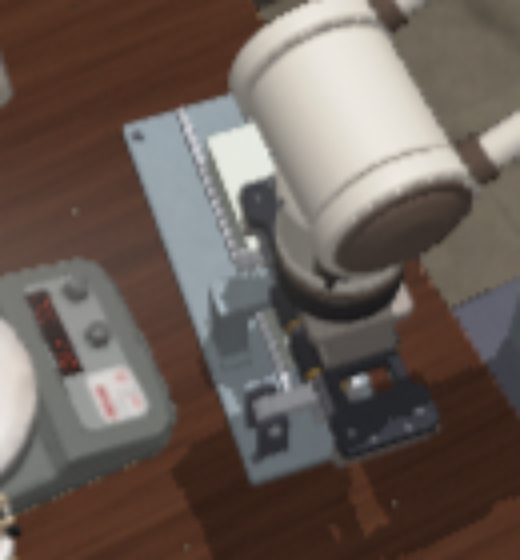

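```bash
python3 - <<'E'
from workcell import bot
from h import *
import h
r=down(h.YAW)
p=bot.current_ee_pos();bot.line_to(p+[0,0,.08],max_speed=.25)
s=bot.read_camera("side");cv2.imwrite('pics/s3.png',cv2.resize(s["pixels"][150:290,220:350],None,fx=4,fy=4))
print(bot.inverse_kinematics(jw(-15,-152,28),r))
bot.goto(jw(-15,-152,90),r)
bot.line_to(jw(-15,-152,28),max_speed=.2)
bot.hold(.1)
f0=bot.current_contact_force();e=jw(0,1e3,0)-jw(0,0,0)
y=-152
print(bot.current_clock(),f0)
bot.line_to(jw(-15,-110,28),max_speed=.08)
F=bot.current_contact_force()-f0;print(F.round(1))
y=-110
for k in range(22):
    y+=1;bot.line_to(jw(-15,y,28),max_speed=.04)
    F=bot.current_contact_force()-f0;print(y,F.round(1))
    if F@e<-7:break
print(bot.current_clock(),bot.current_ee_pos(),jw(-15,y,28))
E
```

```text
[-5.90946374e-01  1.37239484e-01  2.02739103e+00 -8.88178420e-16
  9.76962138e-01 -4.40446374e-01]
10.8667 [-0.70096793 -1.25886359  0.02296035]
[ 0.3  1.9 -0.9]
-109 [1.6 1.2 0.2]
-108 [ 0.1  0.2 -1. ]
-107 [-0.3 -0.3 -1.1]
-106 [ 0.6 -0.4 -1.8]
-105 [ 1.7  0.1 -1.9]
-104 [ 0.6  0.4 -1.1]
-103 [ 1.1 -0.4 -0.5]
-102 [ 1.2 -0.5 -2. ]
-101 [ 0.3 -1.  -0.2]
-100 [ 0.3 -0.7 -0.1]
-99 [ 1.3 -1.1 -0.4]
-98 [-0.8 -4.8 -1.7]
-97 [-1.6 -9.7 -2.1]
14.7917 [ 0.45389435 -0.10225245  0.02818853] [ 0.4539261  -0.10025455  0.028     ]
```

View pics/s3.png

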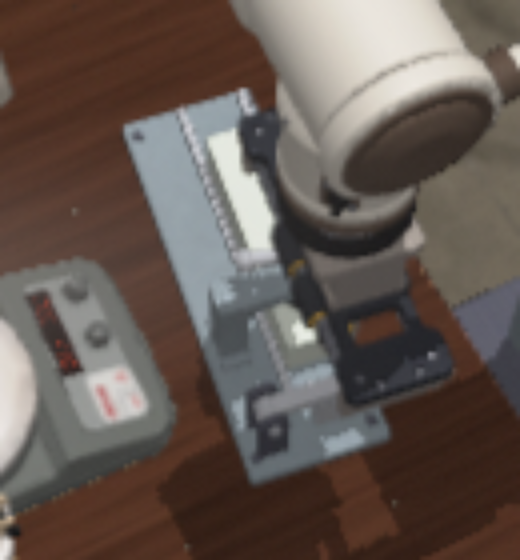

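Flush contact is clear: the force rises from about TCP y = -98.5 mm. I'll back off, rise over the handle and take a look.

```bash
python3 - <<'E'
from workcell import bot
from h import *
import h,pickle
bot.line_to(jw(-15,-112,30),max_speed=.15)
bot.line_to(jw(-15,-112,150),max_speed=.3)
r=down(-.333+np.pi/2)
bot.goto(jw(-15,20,220),r)
bot.set_gripper(0.5,50)
print(bot.current_clock(),bot.current_joints().round(2),bot.current_opening())
c=bot.read_camera("wrist");cv2.imwrite('pics/w4.png',c["pixels"]);pickle.dump(c,open('w4.pkl','wb'))
s=bot.read_camera("side");cv2.imwrite('pics/s4.png',cv2.resize(s["pixels"][150:290,220:350],None,fx=4,fy=4))
for p in [(-15,-90),(-15,90)]: print(proj(c,jw(*p,52)))
for p in [(22,13.6),(-52,27)]: print(proj(c,jw(*p,118)))
E
```

```text
17.4167 [-0.22 -0.12  1.87  0.    1.39 -1.46] 0.49720179775815376
[186.01013574 211.66454972]
[335.42905822 184.63908745]
[276.9143586 247.2121152]
[276.66796638 172.04565893]
```

View pics/w4.png

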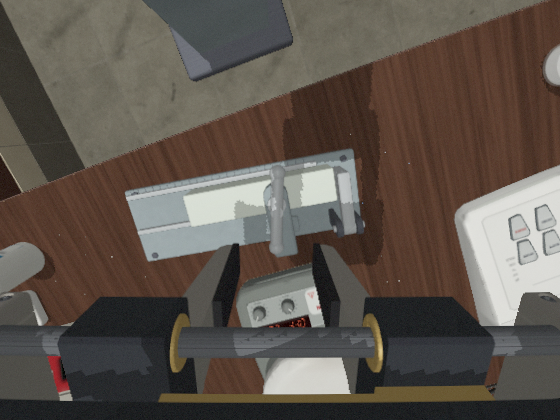

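View pics/s4.png

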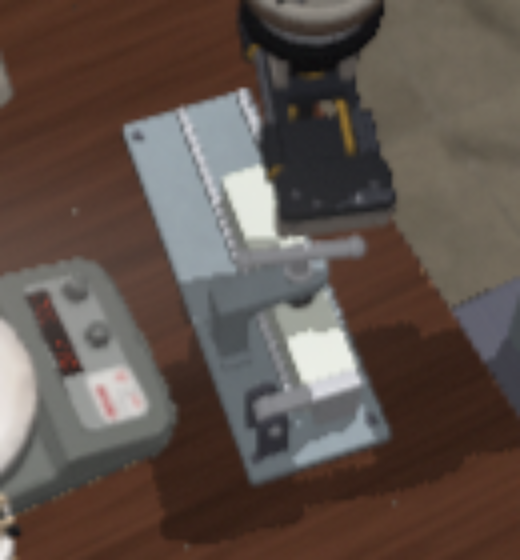

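The bar end meets the flag at (337,185), and the handle ends lie at the predicted pixels (277,248) and (277,172). I'll grip and turn, reading the torque as I go.

```bash
python3 - <<'E'
from workcell import bot
from h import *
import h
p=jw(-15,20,100)
bot.line_to(p,max_speed=.15); bot.hold(.1)
def M(n=4):
    a=[];e=[];F=[]
    for _ in range(n):
        bot.hold(.03);a.append(bot.current_ft_torque()[2]);e.append(bot.current_effort()[5]);F.append(bot.current_contact_force())
    return np.mean(a),np.std(a),np.mean(e),np.mean(F,0)
m0=M();print(m0)
bot.set_gripper(0.0,50)
print(bot.current_opening()*92,M(),bot.current_clock())
phi0=-.333+np.pi/2
for k in range(1,5):
    bot.goto(p,down(phi0-.08*k)); m=M();print(round(.08*k,2),round(m[0]-m0[0],3),round(m[1],3),round(m[2]-m0[2],3),m[3].round(1),round(bot.current_clock(),2))
E
```

```text
(np.float64(-0.010447443244898531), np.float64(0.04782899393348828), np.float64(-9.477528095658272e-06), array([ 0.32564588,  0.12487737, -0.52388663]))
11.174731232844806 (np.float64(-0.08703055724012737), np.float64(0.020072022264131288), np.float64(-0.10356435610447079), array([ 1.89249776,  4.81692641, -0.83881288])) 19.4583
0.08 -0.124 0.013 -0.108 [ 2.   4.7 -0.8] 19.84
0.16 -0.114 0.011 -0.119 [ 2.   4.8 -0.7] 20.23
0.24 -0.132 0.015 -0.11 [ 2.   4.4 -0.6] 20.61
0.32 -0.116 0.007 -0.115 [ 1.9  4.7 -0.3] 20.99
```

```bash
python3 - <<'E'
from workcell import bot
from h import *
print(bot.current_joints().round(3), bot.current_opening()*92, Ro.from_rotvec(bot.current_tool_rot()).as_matrix()[:,0])
c=bot.read_camera("wrist");cv2.imwrite('pics/w5.png',c["pixels"])
s=bot.read_camera("side");cv2.imwrite('pics/s5.png',cv2.resize(s["pixels"][150:290,220:350],None,fx=4,fy=4))
E
```

```text
[-2.240e-01  1.400e-02  1.991e+00  1.000e-03  1.137e+00 -1.146e+00] 11.275529063739295 [0.60464722 0.79649295 0.00084543]
```

View pics/w5.png

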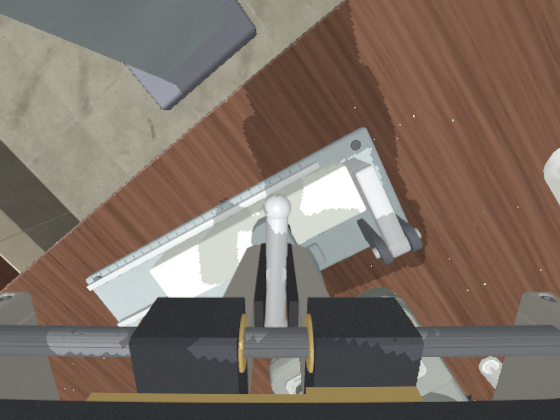

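View pics/s5.png

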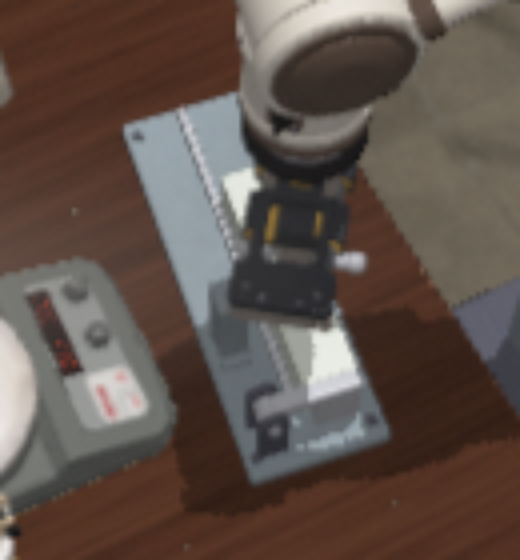

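The handle turns with the tool: in the wrist view the crossbar stays centred between the pads, with its end at (277,207). The torque is still flat, so I'll carry on in small steps.

```bash
cat > turn.py <<'E'
from workcell import bot
from h import *
import sys
k0,k1,thr=int(sys.argv[1]),int(sys.argv[2]),float(sys.argv[3])
p=jw(-15,20,100);phi0=-.333+np.pi/2
for k in range(k0,k1):
    bot.goto(p,down(phi0-.08*k))
    i=bot.current_ft_torque()[2]; a=[];e=[]
    for _ in range(3):
        bot.hold(.02);a.append(bot.current_ft_torque()[2]);e.append(bot.current_effort()[5])
    x=Ro.from_rotvec(bot.current_tool_rot()).as_matrix()[:,0]
    act=phi0-np.arctan2(x[1],x[0])
    print(round(.08*k,2),'act',act.round(3),'tz',i.round(3),np.mean(a).round(3),'e',np.mean(e).round(3),bot.current_contact_force().round(1),round(bot.current_clock(),2),flush=True)
    if abs(np.mean(a)+.12)>thr: print("thr");break
E
python3 turn.py 5 10 .12
```

```text
0.4 act 0.396 tz -0.131 -0.111 e -0.083 [ 1.1  5.4 -1.5] 21.39
0.48 act 0.475 tz -0.156 -0.117 e -0.094 [1.  4.9 0.5] 21.69
0.56 act 0.555 tz -0.095 -0.135 e -0.096 [ 0.7  5.1 -0.3] 21.99
0.64 act 0.636 tz -0.016 -0.067 e -0.07 [0.4 5.4 0.2] 22.29
0.72 act 0.716 tz -0.099 -0.039 e -0.051 [-0.5  5.3  2. ] 22.59
```

```bash
python3 turn.py 10 13 .17
```

```text
0.8 act 0.797 tz -0.106 -0.062 e -0.052 [-1.6  5.2  1.6] 22.89
0.88 act 0.877 tz -0.097 -0.094 e -0.084 [-1.7  4.7  2.6] 23.19
0.96 act 0.957 tz -0.058 -0.092 e -0.042 [-2.5  5.   2.6] 23.49
```

```bash
sed -i 's/range(3)/range(8)/' turn.py; python3 turn.py 13 17 .17
```

```text
1.04 act 1.037 tz -0.006 -0.049 e -0.024 [-3.6  4.7  2.6] 23.88
1.12 act 1.117 tz 0.002 -0.001 e 0.014 [-3.   5.5  3.8] 24.26
1.2 act 1.197 tz 0.028 0.013 e 0.052 [-3.8  4.1  4. ] 24.64
1.28 act 1.276 tz 0.07 0.083 e 0.092 [-3.1  4.6  4.6] 25.02
thr
```

Torque now climbs steadily at about 0.48 N m/rad, as specified, and the rise over the free torque is about 0.16–0.2 N m. I'll make one small step more, then release and check.

```bash
python3 - <<'E'
from workcell import bot
from h import *
import pickle
p=jw(-15,20,100);phi0=-.333+np.pi/2
bot.goto(p,down(phi0-1.34))
a=[];e=[]
for _ in range(10):
    bot.hold(.02);a.append(bot.current_ft_torque()[2]);e.append(bot.current_effort()[5])
print(np.mean(a),np.mean(e))
bot.set_gripper(0.35)
bot.hold(.3)
bot.line_to(p+[0,0,.04],max_speed=.08)
print(bot.current_contact_force().round(2),bot.current_opening())
bot.line_to(p+[0,0,.14],max_speed=.2)
r=down(phi0-1.34)
bot.goto(jw(-15,20,250)-np.array([.05,0,0]),down(-.1505+np.pi/2))
print(bot.current_clock())
c=bot.read_camera("wrist");cv2.imwrite('pics/w6.png',c["pixels"]);pickle.dump(c,open('w6.pkl','wb'))
s=bot.read_camera("side");cv2.imwrite('pics/s6.png',s["pixels"])
E
```

```text
0.1906346398985245 0.20248540816828609
[ 0.43 -0.49  0.37] 0.3523060273634077
28.9167
```

View pics/w6.png

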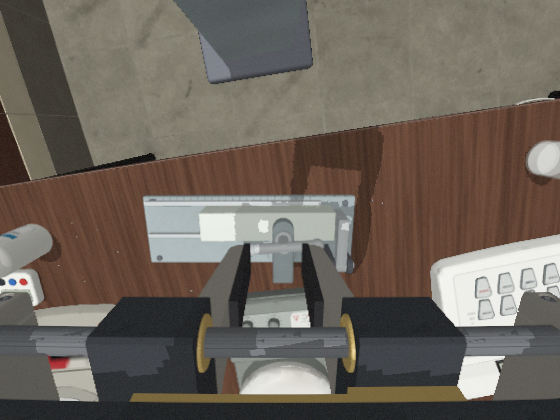

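View pics/s6.png

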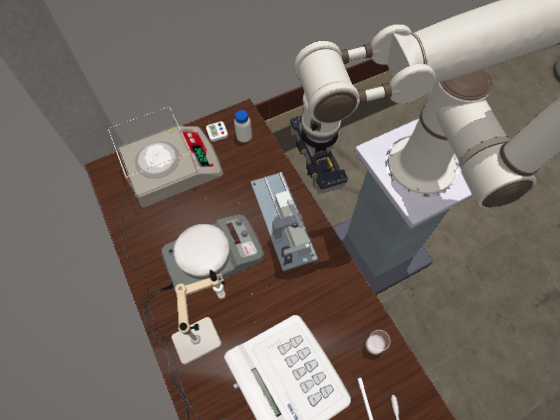

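```bash
python3 - <<'E'
import cv2
from workcell import bot
from h import *
import pickle
a=cv2.imread('pics/w6.png')[185:285,135:375]; cv2.imwrite('pics/w6z.png',cv2.resize(a,None,fx=3.2,fy=3.2,interpolation=cv2.INTER_CUBIC))
bot.line_to(bot.current_ee_pos()+np.array([.09,0,.03]),max_speed=.15)
c=bot.read_camera("wrist");pickle.dump(c,open('w7.pkl','wb'))
a=c["pixels"];cv2.imwrite('pics/w7.png',a)
q=[proj(c,jw(*p,52)) for p in [(-35,-90),(5,-90),(-15,90)]];print(np.round(q,1),bot.current_clock())
E
```

```text
[[188.2 141.7]
 [190.7 172. ]
 [324.4 156.9]] 29.85
```

View pics/w6z.png

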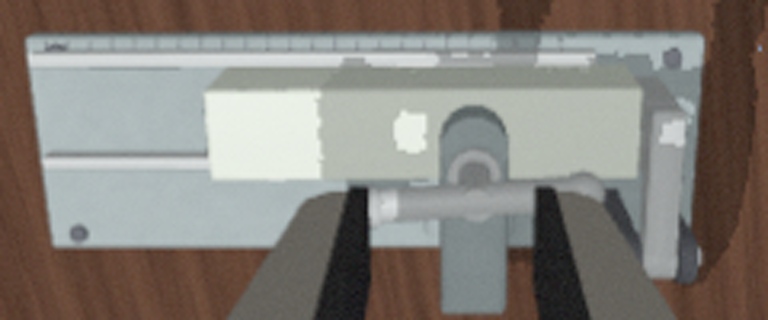

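View pics/w7.png

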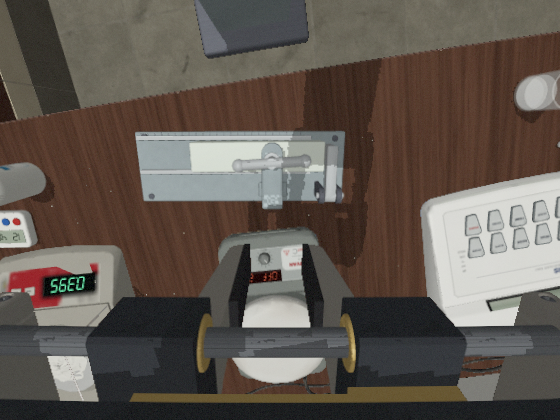

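```bash
python3 - <<'E'
import pickle
from h import *
import h
c=pickle.load(open('w7.pkl','rb'))
a=c["pixels"][120:215,125:355]; cv2.imwrite('pics/w7z.png',cv2.resize(a,None,fx=3.4,fy=3.4,interpolation=cv2.INTER_CUBIC))
A=onz(c,238,165,.118);B=onz(c,305,161,.118);print(np.linalg.norm(A-B),(A+B)/2,jw(-15,20,118),np.arctan2(*(A-B)[1::-1]))
E
```

```text
0.07502488399089724 [0.47151086 0.0157716  0.118     ] [0.47146821 0.01542291 0.118     ] -1.6628919723302875
```

View pics/w7z.png

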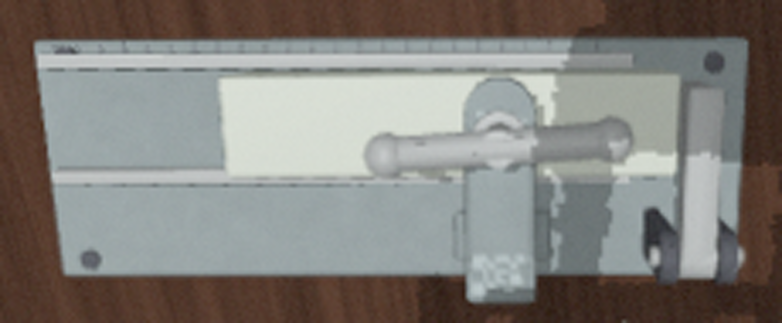

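```bash
python3 - <<'E'
from workcell import bot
print(bot.current_contact_force().round(2),bot.current_clock())
print(bot.job_done())
E
```

```text
[ 0.01  0.26 -0.13] 29.85
the job is handed in; nothing more can be done
None
```

I lowered the flag, pushed the bar up against it and clamped it, then handed the job in at 29.9 s of the 61 s allowed; no verdict is reported.

- **Flag:** I led it over from behind in an arc. It came to rest with its top at 70.2 mm, against the specified 70 mm, and the force rose to 16 N against its rest.
- **Bar:** I pushed it along the trough until the force rose to about 10 N against the flag. In the last picture its far end lies within about 2 mm of where it should be. The small gap visible at the flag matches the expected parallax.
- **Clamp:** I turned the handle 1.34 rad clockwise. After about 0.95 rad the torque rose at roughly 0.48 N m per rad, which matches the bar being clamped. From that angle I estimate about 35 N of clamping; it was not measured.
- **Release:** The fingers are clear and the wrist force reads zero. The handle stayed at about 1.33 rad, so it barely crept back.
- **Bystanders:** They look unmoved in the side picture taken after release; I did not measure this.

Two readings did not fit well:

- **Static torque:** It carried an offset of about -0.1 N m and was noisy around 0.6–0.9 rad. The exact moment the foot touched the bar is therefore uncertain by about 0.1 rad.
- **Final torque:** The last reading was about 0.3 N m above the free level, more than the 0.15–0.25 intended. That would mean at most about 54 N, still under the 80 N limit.

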